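Find the unlatched cover of a bench service duct and tip it open

TASK

The bench's service duct has four identical tip-up covers and one has been unlatched so that the shut-off valve under it can be reached. Press down on the round pads with a fingertip to find the cover that rocks, without forcing the latched ones, then push that cover's raised far edge up and back towards the robot until it stands fully open against its stop. Leave it standing open by itself, with the other covers shut, and leave the vial, bottle, jar and wooden block where they stand.

Things in the scene. Friction and masses are not known exactly. Their poses are not given: they have to be found in the camera images.
- duct: grey sheet-steel service duct fixed on the bench, 187 x 585 x 95 mm high; origin at the centre of its underside, x across it away from the robot, y along it, z up. Four cream covers lie flush in its top in a row along y, 105 mm apart centre to centre, cover1 at the +y end, cover4 at the -y end; 11 mm webs between, 20 mm rims before and behind, 75 mm plain top at both ends. Pipe and valves inside
- cover1 (a joint): tilt of cover1, rad: 0 shut and flush; grows as the near end sinks and the far end rises; 1.4 fully open at the stop. Plate 143 mm across the duct x 90 x 6 mm, 2 mm gap all round, pivot line along the duct's y, 65 mm from its near end, 78 mm from its far end, 92 mm above the bench. Pivot friction holds it at any angle it is left at
- cover2 (a joint): tilt of cover2, built as cover1. Any one of the four covers may be the unlatched one; the latches are hidden inside and nothing shows from outside. The unlatched cover tips with about 2 to 4 N on its pad; a latched one sits on a stiff sprung catch and gives about 1 mm under 7 N, 2 mm under 15 N, and springs back
- cover3 (a joint): tilt of cover3, built as cover1. Once rocked, an unlatched cover takes 1 to 3 N at its far edge to push further open
- cover4 (a joint): tilt of cover4, built as cover1
- cover1_press (a point): centre of the black round press pad, 26 mm across, on the top face of cover1, 24 mm from its near (robot-side) end and 41 mm on the near side of its pivot line; turns with the cover (x to its far end, z out of its top face). On the unlatched cover a fingertip can follow the pad to 25 mm below the duct's top with nothing in the way
- cover2_press (a point): press pad of cover2, as cover1
- cover3_press (a point): press pad of cover3, as cover1
- cover4_press (a point): press pad of cover4, as cover1
- cover1_far (a point): middle of the upper edge of cover1's far end, 78 mm beyond the pivot line; turns with the cover. Once the cover is rocked this edge stands above the duct and a fingertip can be set down behind it and pushed towards the robot
- cover2_far (a point): far edge of cover2, as cover1
- cover3_far (a point): far edge of cover3, as cover1
- cover4_far (a point): far edge of cover4, as cover1
- vial: small amber vial with a blue cap, 26 mm across, 48 mm tall, standing on the plain top at the +y end of the duct; origin at the centre of its underside
- bottle: amber bottle with a black cap, 60 mm across, 125 mm tall, standing on the bench beyond the duct; origin at the centre of its underside
- jar: clear jar with a white lid, 68 mm across, 95 mm tall, standing on the bench beyond the duct; origin at the centre of its underside
- block: pale wooden block 70 x 100 x 45 mm lying on the bench beyond the duct; origin at the centre of its underside

How it is judged:
On the way:
1. one cover is found to rock: it has tipped by more than 0.2 rad (value of joint any of cover1, cover2, cover3, cover4 above 0.2 rad), for 0.1 s.
At the end, for the whole second after the job is handed in: The unlatched cover stands open at more than 1.3 rad (stop at 1.4) and at rest, the other three are shut (under 0.05 rad), and vial, bottle, jar and block stand upright within 15 mm of where they were (((value of joint cover1 above 1.3 rad and value of joint each of cover2, cover3, cover4 below 0.05 rad) or (value of joint cover2 above 1.3 rad and value of joint each of cover1, cover3, cover4 below 0.05 rad) or (value of joint cover3 above 1.3 rad and value of joint each of cover1, cover2, cover4 below 0.05 rad) or (value of joint cover4 above 1.3 rad and value of joint each of cover1, cover2, cover3 below 0.05 rad)) and velocity of joint cover1 between -0.05 and 0.05 rad/s and velocity of joint cover2 between -0.05 and 0.05 rad/s and velocity of joint cover3 between -0.05 and 0.05 rad/s and velocity of joint cover4 between -0.05 and 0.05 rad/s and distance of each of vial, bottle, jar, block from where it was at the start of the episode below 0.015 m and angle between each of vial, bottle, jar, block's own z axis and vertical below 0.15 rad); the robot touches nothing.
It fails at once if the vial is lifted, carried, pushed more than 15 mm or tipped (distance of vial from where it was at the start of the episode above 0.015 m or angle between vial's own z axis and vertical above 0.3 rad).
It fails at once if the bottle is lifted, carried, pushed more than 15 mm or tipped (distance of bottle from where it was at the start of the episode above 0.015 m or angle between bottle's own z axis and vertical above 0.3 rad).
It fails at once if the jar is lifted, carried, pushed more than 15 mm or tipped (distance of jar from where it was at the start of the episode above 0.015 m or angle between jar's own z axis and vertical above 0.3 rad).
It fails at once if the block is lifted, carried, pushed more than 15 mm or tipped (distance of block from where it was at the start of the episode above 0.015 m or angle between block's own z axis and vertical above 0.3 rad).
It fails at once if a cover or the duct is forced: the robot presses on it with more than 60 N (contact force between duct and the fingers above 60 N or contact force between duct and the arm above 60 N).
It also fails if it takes over 51 s, if anything falls off the work surface, if the arm or the gripper's body presses on something with over 40 N, if the wrist force passes 120 N, or if a joint passes its speed limit or range.

ROBOT

A 6-joint arm with a two-finger parallel gripper is mounted at the origin on the work surface. World frame = base frame: x ahead of the robot, y to its left, z up, the work surface at z = 0. Lengths are in m, angles in rad, forces in N, time in s.
With the tool pointing down it reaches from about 0.375 to 0.975 m from the base axis. Payload 3.8 kg.
Tool frame: the origin (TCP) lies on the mounting face of the last link; the fingertips stand 173 mm ahead of it and the grasp point (between the pads) lies 155 mm ahead of it; z points along the fingers, y is the direction in which the jaws open and shut (so a half turn about z gives the same grasp; the last joint's range is limited). The gripper opens to 85 mm and grips with 20 to 120 N. Pads are 22 mm wide; open, the fingers measure 114 mm over their backs; the gripper's body (76 mm by 85 mm) begins 54 mm behind the grasp point. The pads swing forward as they close: fully open they stand 13 mm farther back than shut.
Start: joints at [-1.14, 0.264, 1.604, -0, 1.274, -0.037], TCP at [0.304, -0.602, 0.405] pointing down, gripper open.
Joint ranges: [-2.63, 2.63], [-0.94, 2.18], [0.31, 2.57], [-1.31, 4.45], [0, 2.66], [-2.55, 2.55]. Speed limits (rad/s): [2.57, 2.57, 3.14, 3.14, 3.14, 3.14].

INTERFACE

Orientations are given as a rotation vector (axis times angle).
In Python, from workcell import bot gives the robot as it stands.
- The arm moves only by the shell command python3 -m jog 'ROWS' [FORCE]. ROWS is JSON, a list that holds one entry, the list of rows, each a list of 7 numbers: the closure, from 0 (fully open) to 1 (shut), then the shift along the tool's x, y, z in cm, then the turn, a rotation vector about the tool's x, y, z in rad. A call has 1 to 12 rows; each row is the pose to reach, as a shift and turn from the pose commanded when the call began, along the tool's axes at that moment; what a row does not reach only later rows make up. A row lasts 1/8 s, in which the tool goes at most 62.5 mm and 10.7 degrees, less where a joint would pass 70% of its speed; a pose out of reach is approached as far as the arm can. A call with a gripper value outside its range is refused whole. The fingers move at their own pace and stop on an object; FORCE is the grip in N (left out, the last holds). Time passes only in rows, so rows that repeat a pose let the fingers close. It gives the time, the measured TCP pose, the force and the opening at its end, in the units of the state.
- bot.read_state(): the state, without advancing time (a new reading comes with each control period).
- bot.read_camera(name): name is "side" or "top" or "wrist"; returns the picture (480x640x3 uint8, red, green, blue); there is no depth.
- bot.camera_model(name): a dict with "intrinsics" (3x3 intrinsics, pixels), "k1" (the pictures are not rectified: a ray, as slopes to the right and down, at radius r is drawn at 1 + k1 r^2 times it, then the intrinsics apply), "rvec" (rotation vector, rad) and "tvec" (3), from world to camera coordinates, as OpenCV has them. Camera axes: x right, y down, z forward; pixel columns grow to the right and rows downward; lengths in m; the calibration is good to about 2 mm. A picture is of the moment at which its call begins: read the wrist's pose just before it. camera_model takes no time and is no camera call; for the wrist camera it gives the pose at the moment of the call.
- bot.finish_job(): hands the job in, once; it reports no verdict.
The state is a dict: "time": time; "q": joint angles; "joint_vel": joint speeds; "joint_torque": joint torques, N m; "tool_pos": TCP position; "tcp_rot": TCP orientation; "wrist_force": force on the tool from outside, world axes, zero at the start; "torque": the same for the moment, N m; "width": opening from 0.0 (shut) to 1.0 (fully open).
Only numpy, scipy, OpenCV 4.12 (cv2) and the standard library are available. Lean on these libraries where they do the work, as an engineer would, in place of code of your own. Each camera call takes 0.05 s, during which the arm holds its last target.

## Working session

There is one attempt and no reset: what is moved stays moved. The work goes in short steps, Python scripts to look and compute and a shell command to move; the robot and the scene stay as the last step left them, time stands still between calls to the robot, and variables do not carry over. Pictures are saved under pics/ and viewed, and the job is handed in when it is done.

```bash
mkdir -p pics; ls; python3 - <<'E'
from workcell import bot
import cv2
s=bot.read_state(); print({k:s[k] for k in ('time','q','tool_pos','tcp_rot','wrist_force','width')})
for n in ('top','side'):
    im=bot.read_camera(n); cv2.imwrite(f'pics/{n}0.png',im[:,:,::-1]); m=bot.camera_model(n); print(n,m)
E
```

```text
pics
{'time': 0.0, 'q': array([-1.13991302e+00,  2.64768393e-01,  1.60538527e+00,  1.71159095e-05,
        1.27375346e+00, -3.68996143e-02]), 'tool_pos': array([ 0.30421621, -0.60216201,  0.40334525]), 'tcp_rot': array([-3.05384366e+00, -7.27576029e-01,  6.85853734e-04]), 'wrist_force': array([0.11979269, 0.76993162, 0.35658053]), 'width': 1.003982969130186}
top {'intrinsics': array([[582.10599345,   0.        , 325.24722975],
       [  0.        , 582.10599345, 244.58535686],
       [  0.        ,   0.        ,   1.        ]]), 'k1': -0.18828120067702037, 'rvec': array([ 2.15509287, -2.13350358,  0.15507983]), 'tvec': array([-0.00796989,  0.60876295,  0.90378817])}
side {'intrinsics': array([[590.25455884,   0.        , 316.10784672],
       [  0.        , 590.25455884, 242.33752829],
       [  0.        ,   0.        ,   1.        ]]), 'k1': -0.11968798571978917, 'rvec': array([ 0.51729245, -2.52945371,  1.41858942]), 'tvec': array([0.54806817, 0.1872012 , 0.80512506])}
```

View pics/top0.png

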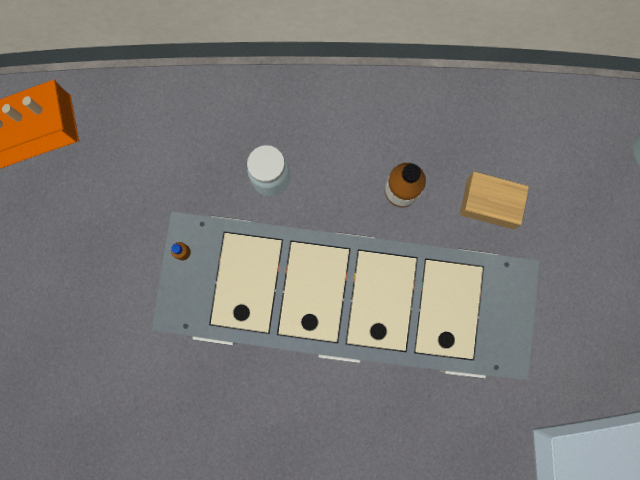

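View pics/side0.png

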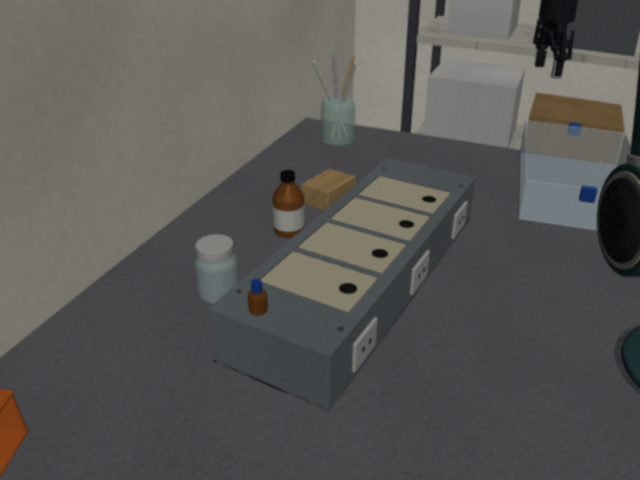

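The top view shows the pads at about (241,313), (309,322), (378,331) and (446,340). The vial is at (180,251), the jar at (267,165), the bottle at (408,182) and the block at (495,200). Next I'll triangulate the pads from both views.

```bash
cat > h.py <<'E'
import numpy as np, cv2
from workcell import bot
from scipy.spatial.transform import Rotation as R
def ray(m,uv):
    K=m['intrinsics'];k=m['k1']
    p=cv2.undistortPoints(np.array([[uv]],float),K,np.array([k,0,0,0,0.]))[0,0]
    Rm=R.from_rotvec(m['rvec']).as_matrix()
    d=Rm.T@np.array([p[0],p[1],1]); return -Rm.T@m['tvec'], d/np.linalg.norm(d)
def plane(m,uv,z):
    c,d=ray(m,uv); return c+d*(z-c[2])/d[2]
def two(m1,a,m2,b):
    c1,d1=ray(m1,a);c2,d2=ray(m2,b)
    t=np.linalg.lstsq(np.c_[d1,-d2],c2-c1,rcond=None)[0]
    p,q=c1+t[0]*d1,c2+t[1]*d2; return (p+q)/2,np.linalg.norm(p-q)
def proj(m,P):
    return cv2.projectPoints(np.array([P],float),m['rvec'],m['tvec'],m['intrinsics'],np.array([m['k1'],0,0,0,0.]))[0].ravel()
def blobs(im,mask,lo,hi):
    n,l,s,c=cv2.connectedComponentsWithStats(mask.astype(np.uint8)); return [(c[i].round(1),s[i,4],s[i,:4]) for i in range(1,n) if lo<s[i,4]<hi]
E
python3 - <<'E'
from h import *
np.set_printoptions(precision=4,suppress=True)
T=bot.camera_model('top');S=bot.camera_model('side')
t=cv2.imread('pics/top0.png');s=cv2.imread('pics/side0.png')
a=[b[0] for b in blobs(t,t.max(2)<35,100,600) if 200<b[0][0]<500 and b[0][1]>290]
b_=[b[0] for b in blobs(s,s.max(2)<40,40,600) if 330<b[0][0]<450 and 180<b[0][1]<300]
a.sort(key=lambda p:p[0]); b_.sort(key=lambda p:-p[1]); print(a,b_)
P=[]
for u,v in zip(a,b_):
    p,e=two(T,u,S,v); P.append(plane(T,u,.095)); print(p,e,P[-1])
# cover corners
m=((t[:,:,2]>170)&(t[:,:,0]<215)&(t[:,:,0]>110))
m[:220]=0
cs,_=cv2.findContours(m.astype(np.uint8),cv2.RETR_EXTERNAL,cv2.CHAIN_APPROX_NONE)
for c in cs:
    if cv2.contourArea(c)>3000:
        bx=cv2.boxPoints(cv2.minAreaRect(c)); print([plane(T,q,.095)[:2].round(4) for q in bx])
d=P[0]-P[3]; print('y axis',np.arctan2(d[1],d[0])-np.pi/2, np.linalg.norm(d))
for n,uv,z in (('vialcap',(177,248),.143),('jar',(266,161),.095),('bottle',(411,173),.125),('block',(498,195),.045)): print(n,plane(T,uv,z))
for n,uv in (('duct nl',(154,332)),('nr',(527,377)),('fl',(171,212)),('fr',(538,262))): print(n,plane(T,uv,.095))
E
```

```text
[array([241., 312.]), array([308.9, 321.6]), array([378., 331.]), array([445.9, 339.2])] [array([347.5, 288. ]), array([379.3, 253. ]), array([405.8, 223.6]), array([428.7, 198.8])]
[0.4955 0.1252 0.0961] 0.0011594003310464915 [0.4961 0.1255 0.095 ]
[0.4825 0.0214 0.0965] 0.0010215393995443734 [0.483  0.0216 0.095 ]
[ 0.4696 -0.0833  0.0962] 0.00016472943536932435 [ 0.4697 -0.0834  0.095 ]
[ 0.4567 -0.1875  0.096 ] 0.0013369253142688142 [ 0.4573 -0.1875  0.095 ]
[array([ 0.4383, -0.1401]), array([ 0.5794, -0.1575]), array([ 0.5699, -0.2476]), array([ 0.4279, -0.2286])]
[array([ 0.4515, -0.0362]), array([ 0.5928, -0.0529]), array([ 0.5825, -0.1427]), array([ 0.4411, -0.1244])]
[array([0.4642, 0.0681]), array([0.606 , 0.0517]), array([ 0.5947, -0.0383]), array([ 0.4534, -0.0202])]
[array([0.4778, 0.1728]), array([0.6198, 0.1571]), array([0.6077, 0.0667]), array([0.4669, 0.0839])]
y axis -0.12322088047829904 0.3154284150323888
vialcap [0.587  0.2167 0.143 ]
jar [0.7344 0.0933 0.095 ]
bottle [ 0.7088 -0.132   0.125 ]
block [ 0.6959 -0.2913  0.045 ]
duct nl [0.4625 0.2606 0.095 ]
nr [ 0.398  -0.3154  0.095 ]
fl [0.6509 0.2419 0.095 ]
fr [ 0.577  -0.3376  0.095 ]
```

```bash
cat >> h.py <<'E'
yaw=-0.1232
dx=np.array([np.cos(yaw),np.sin(yaw),0]);dy=np.array([-np.sin(yaw),np.cos(yaw),0])
PADS={1:np.array([.4958,.1253,.096]),2:np.array([.4828,.0215,.096]),3:np.array([.4697,-.0833,.096]),4:np.array([.4570,-.1875,.096])}
def goal(tip,flip=0):
    """print shift/turn from the current pose so shut tips stand at tip, tool x=+-duct x, z down"""
    s=bot.read_state();Rc=R.from_rotvec(s['tcp_rot'])
    for sg in (1,-1):
        X=sg*dx;Z=np.array([0,0,-1.]);Y=np.cross(Z,X)
        Rg=R.from_matrix(np.c_[X,Y,Z]); tcp=np.array(tip)-.173*Z
        print('sgn',sg,'shift cm',(Rc.inv().apply(tcp-s['tool_pos'])*100).round(2),'turn',(Rc.inv()*Rg).as_rotvec().round(3))
def st():
    s=bot.read_state();Rc=R.from_rotvec(s['tcp_rot']).as_matrix()
    print('t',round(s['time'],2),'tip',(s['tool_pos']+.173*Rc[:,2]).round(4),'F',s['wrist_force'].round(1),'q',s['q'].round(2),'w',round(s['width'],2))
E
python3 -c "
from h import *
goal(PADS[4]+[0,0,.06]);print(R.from_rotvec(bot.read_state()['tcp_rot']).as_matrix().round(3))"
```

```text
sgn 1 shift cm [ 32.33 -30.11   7.51] turn [-0.002  0.001  0.591]
sgn -1 shift cm [ 32.33 -30.11   7.51] turn [-1.000e-03 -3.000e-03 -2.551e+00]
[[ 0.893  0.451 -0.001]
 [ 0.451 -0.893  0.002]
 [ 0.    -0.002 -1.   ]]
```

```bash
python3 -m jog '[[[1,0,0,-6,0,0,0],[1,4,-4,-10,0,0,0.1],[1,8,-8,-10,0,0,0.25],[1,12,-12,-10,0,0,0.4],[1,16,-16,-10,0,0,0.5],[1,20,-20,-8,0,0,0.591],[1,24,-24,-4,0,0,0.591],[1,28,-28,0,0,0,0.591],[1,32.3,-30.1,4,0,0,0.591],[1,32.3,-30.1,5.5,0,0,0.591],[1,32.3,-30.1,5.5,0,0,0.591],[1,32.3,-30.1,5.5,0,0,0.591]]]' 40; python3 - <<'E'
from h import *
st();goal(PADS[4]+[0,0,.004])
for n in ('side','wrist'): cv2.imwrite(f'pics/{n}1.png',bot.read_camera(n)[:,:,::-1])
E
```

```text
time: 1.6
tool_pos: [0.4571, -0.1887, 0.3505]
tcp_rot: [3.135, -0.194, 0.001]
wrist_force: [0.6, -0.6, -0.2]
width: -0.001
t 1.6 tip [ 0.4572 -0.1888  0.1775] F [ 0.6 -0.6 -0.2] q [-0.44 -0.04  2.04 -0.    1.14  1.25] w -0.0
sgn 1 shift cm [-0.03 -0.12  7.75] turn [ 0.001 -0.001 -0.   ]
sgn -1 shift cm [-0.03 -0.12  7.75] turn [-1.000e-03 -1.000e-03  3.141e+00]
```

View pics/side1.png

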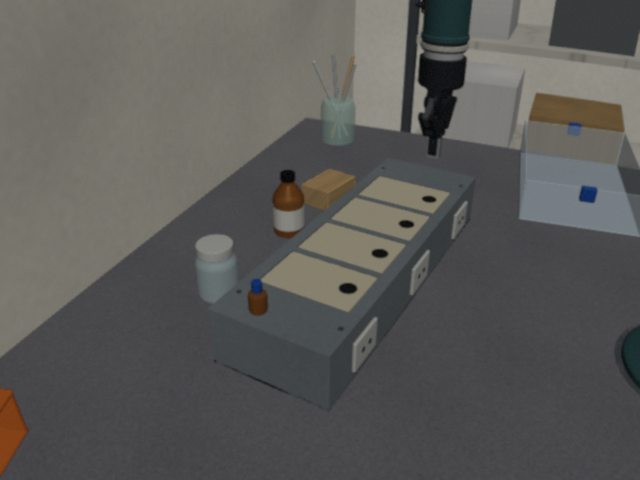

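View pics/wrist1.png

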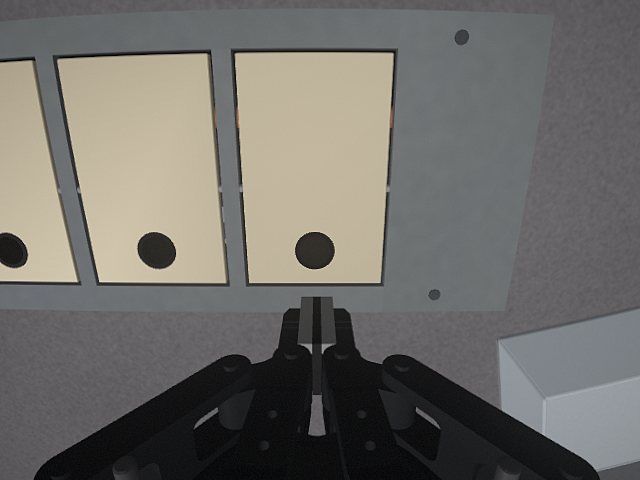

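The fingertip (side view, about (433,155)) hangs over pad 4. The wrist view shows the cover row square to the gripper, with pad 4 in line with the jaws. I'll lower to just above the pad and then press in small steps.

```bash
python3 -m jog '[[[1,0,-0.1,5,0,0,0],[1,0,-0.1,7.4,0,0,0],[1,0,-0.1,7.7,0,0,0],[1,0,-0.1,7.7,0,0,0],[1,0,-0.1,7.7,0,0,0]]]'; python3 -m jog '[[[1,0,0,0.3,0,0,0],[1,0,0,0.4,0,0,0],[1,0,0,0.5,0,0,0],[1,0,0,0.5,0,0,0]]]'; python3 -c "from h import *;st()"
```

```text
time: 2.33
tool_pos: [0.4579, -0.1878, 0.2746]
tcp_rot: [3.134, -0.194, 0.005]
wrist_force: [-0.7, 1.1, 0.6]
width: 0.002
time: 2.82
tool_pos: [0.4571, -0.1872, 0.2679]
tcp_rot: [3.136, -0.193, 0.0]
wrist_force: [-1.3, -0.4, 3.1]
width: -0.001
t 2.83 tip [ 0.4572 -0.1872  0.0949] F [-1.3 -0.4  3.1] q [-0.44  0.05  2.12 -0.    0.97  1.25] w -0.0
```

```bash
python3 -m jog '[[[1,0,0,0.1,0,0,0],[1,0,0,0.15,0,0,0],[1,0,0,0.15,0,0,0]]]'; python3 -m jog '[[[1,0,0,0.05,0,0,0],[1,0,0,0.1,0,0,0],[1,0,0,0.1,0,0,0]]]'; python3 -c "from h import *;st()"
```

```text
time: 3.2
tool_pos: [0.4571, -0.1872, 0.2662]
tcp_rot: [-3.136, 0.193, -0.0]
wrist_force: [-1.1, 0.7, 3.6]
width: -0.001
time: 3.58
tool_pos: [0.4571, -0.1872, 0.2651]
tcp_rot: [-3.136, 0.194, -0.0]
wrist_force: [-0.1, 0.4, 4.0]
width: 0.001
t 3.58 tip [ 0.4571 -0.1872  0.0921] F [-0.1  0.4  4. ] q [-0.44  0.06  2.12  0.    0.96  1.25] w 0.0
```

```bash
python3 -m jog '[[[1,0,0,0.1,0,0,0],[1,0,0,0.2,0,0,0],[1,0,0,0.3,0,0,0],[1,0,0,0.3,0,0,0]]]'; python3 - <<'E'
from h import *
st()
for n in ('side',): cv2.imwrite(f'pics/{n}2.png',bot.read_camera(n)[:,:,::-1])
E
```

```text
time: 4.08
tool_pos: [0.4571, -0.1872, 0.2621]
tcp_rot: [3.136, -0.193, 0.0]
wrist_force: [-0.2, 0.7, 2.3]
width: 0.003
t 4.08 tip [ 0.4572 -0.1872  0.0891] F [-0.2  0.7  2.3] q [-0.44  0.06  2.12  0.    0.96  1.25] w 0.0
```

View pics/side2.png

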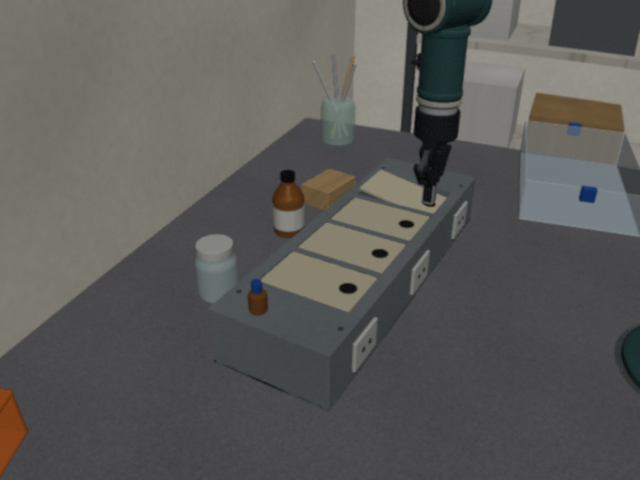

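Cover 4 rocks: the force stays at 2–4 N while the tip sinks, and the side view shows its far edge raised near (375,175). I'll press it deeper.

```bash
python3 -m jog '[[[1,0,0,0.3,0,0,0],[1,0,0,0.6,0,0,0],[1,0,0,0.9,0,0,0],[1,0,0,1.2,0,0,0],[1,0,0,1.5,0,0,0],[1,0,0,1.5,0,0,0]]]'; python3 - <<'E'
from h import *
st()
m=bot.camera_model('wrist');s=bot.read_state();print(R.from_rotvec(s['tcp_rot']).inv().apply(-R.from_rotvec(m['rvec']).as_matrix().T@m['tvec']-s['tool_pos']))
for n in ('side','top'): cv2.imwrite(f'pics/{n}3.png',bot.read_camera(n)[:,:,::-1])
E
```

```text
time: 4.88
tool_pos: [0.4564, -0.187, 0.2462]
tcp_rot: [-3.135, 0.193, 0.004]
wrist_force: [-0.3, -0.3, -0.0]
width: 0.004
t 4.88 tip [ 0.456  -0.1868  0.0732] F [-0.3 -0.3 -0. ] q [-0.44  0.08  2.13 -0.    0.93  1.25] w 0.0
[0.08316037 0.00097931 0.02957846]
```

View pics/side3.png

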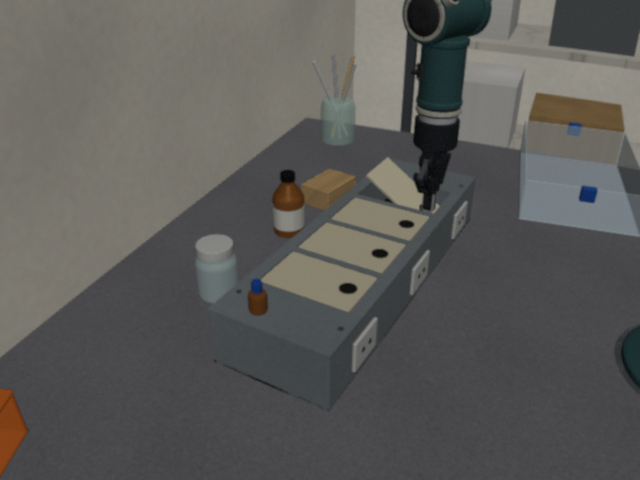

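View pics/top3.png

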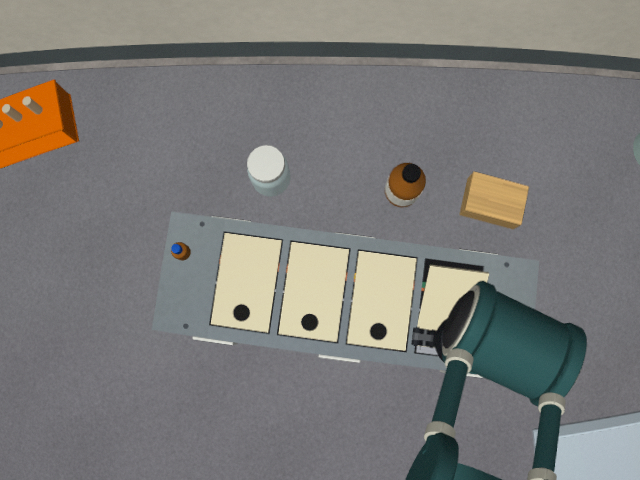

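```bash
python3 -m jog '[[[1,0,0,-6,0,0,0],[1,0,0,-12,0,0,0],[1,2,0,-16,0,0,0],[1,7,0,-16,0,0,0],[1,12,0,-16,0,0,0],[1,13.3,0,-16,0,0,0],[1,13.3,0,-16,0,0,0],[1,13.3,0,-16,0,0,0]]]'; python3 - <<'E'
from h import *
st()
for n in ('side','wrist'): cv2.imwrite(f'pics/{n}4.png',bot.read_camera(n)[:,:,::-1])
for k in (0,.5,.6,.7,.8):
    piv=PADS[4]+.041*dx; piv[2]=.092
    e=piv+dx*(.078*np.cos(k)-.003*np.sin(k))+np.array([0,0,.078*np.sin(k)+.003*np.cos(k)])
    print(k,[proj(bot.camera_model('side'),e+d*dy*.045).round(0) for d in (1,-1)])
E
```

```text
time: 5.98
tool_pos: [0.5879, -0.2033, 0.4065]
tcp_rot: [-3.135, 0.194, 0.003]
wrist_force: [0.7, 0.5, 0.1]
width: -0.002
t 5.97 tip [ 0.5875 -0.2032  0.2335] F [0.7 0.5 0.1] q [-0.37  0.16  1.72 -0.    1.26  1.32] w -0.0
0 [array([358., 194.]), array([379., 176.])]
0.5 [array([364., 177.]), array([385., 159.])]
0.6 [array([366., 174.]), array([387., 157.])]
0.7 [array([369., 171.]), array([390., 154.])]
0.8 [array([372., 169.]), array([393., 152.])]
```

View pics/side4.png

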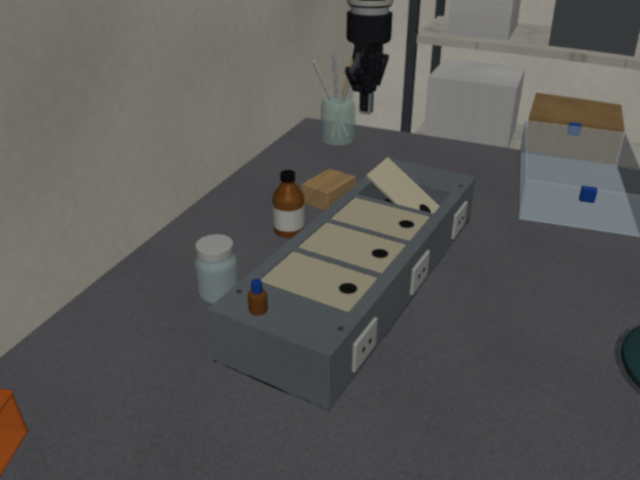

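View pics/wrist4.png

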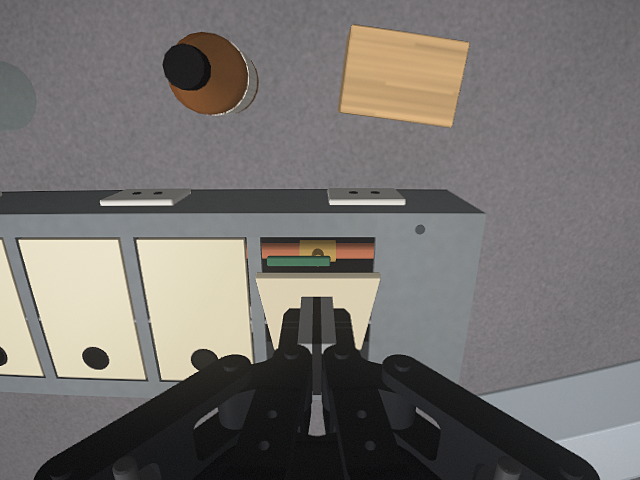

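The side view shows cover 4 staying at about 0.6 rad, with its far-edge corners near (367,180) and (387,158). I'll move the tip 5 mm further out and lower it behind the edge.

```bash
python3 -m jog '[[[1,0.6,0,0,0,0,0],[1,0.6,0,4,0,0,0],[1,0.6,0,8,0,0,0],[1,0.6,0,11,0,0,0],[1,0.6,0,11.6,0,0,0],[1,0.6,0,11.6,0,0,0]]]'; python3 - <<'E'
from h import *
st()
for n in ('side',): cv2.imwrite(f'pics/{n}5.png',bot.read_camera(n)[100:260,240:520,::-1].repeat(2,0).repeat(2,1))
E
```

```text
time: 6.82
tool_pos: [0.5952, -0.2044, 0.2917]
tcp_rot: [3.136, -0.194, 0.001]
wrist_force: [0.4, 0.1, 0.7]
width: 0.001
t 6.83 tip [ 0.5953 -0.2044  0.1187] F [0.4 0.1 0.7] q [-0.37  0.27  1.81  0.    1.06  1.32] w 0.0
```

View pics/side5.png

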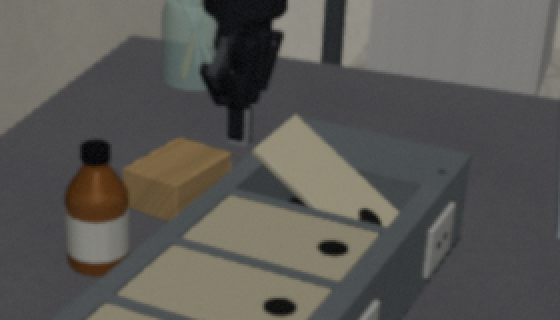

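```bash
python3 -m jog '[[[1,-0.6,0,0,0,0,0],[1,-1.2,0,0,0,0,0],[1,-1.8,0,-0.2,0,0,0],[1,-2.4,0,-0.6,0,0,0],[1,-3,0,-0.9,0,0,0],[1,-3.5,0,-1.2,0,0,0],[1,-4,0,-1.6,0,0,0],[1,-4.5,0,-2,0,0,0],[1,-5,0,-2.2,0,0,0],[1,-5.5,0,-2.4,0,0,0],[1,-6,0,-2.5,0,0,0],[1,-6,0,-2.6,0,0,0]]]'; python3 - <<'E'
from h import *
st()
for n in ('side',): cv2.imwrite(f'pics/{n}6.png',bot.read_camera(n)[100:260,240:520,::-1].repeat(2,0).repeat(2,1))
E
```

```text
time: 8.38
tool_pos: [0.5344, -0.1967, 0.3164]
tcp_rot: [-3.135, 0.194, 0.004]
wrist_force: [1.0, -0.2, 0.1]
width: 0.003
t 8.38 tip [ 0.534  -0.1966  0.1434] F [ 1.  -0.2  0.1] q [-0.4   0.14  1.92 -0.    1.08  1.3 ] w 0.0
```

View pics/side6.png

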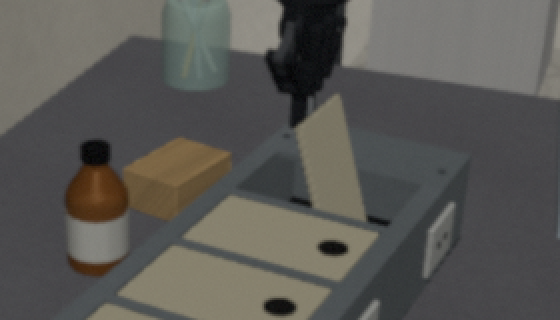

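The cover is up at roughly 1.2–1.3 rad. I'll continue in small steps until the stop shows in the force.

```bash
python3 -m jog '[[[1,-0.2,0,0,0,0,0],[1,-0.4,0,0,0,0,0],[1,-0.6,0,0,0,0,0],[1,-0.6,0,0,0,0,0]]]';python3 -m jog '[[[1,-0.1,0,0,0,0,0],[1,-0.2,0,0,0,0,0],[1,-0.2,0,0,0,0,0]]]';python3 -m jog '[[[1,-0.1,0,0,0,0,0],[1,-0.2,0,0,0,0,0],[1,-0.2,0,0,0,0,0]]]'
```

```text
time: 8.93
tool_pos: [0.5293, -0.1961, 0.3171]
tcp_rot: [-3.136, 0.193, 0.001]
wrist_force: [0.9, -0.0, 1.2]
width: -0.002
time: 9.3
tool_pos: [0.5274, -0.1959, 0.3172]
tcp_rot: [3.136, -0.193, -0.0]
wrist_force: [2.4, -0.6, 1.3]
width: -0.001
time: 9.68
tool_pos: [0.5254, -0.1956, 0.3171]
tcp_rot: [-3.136, 0.193, 0.0]
wrist_force: [1.0, -0.8, 1.0]
width: -0.002
```

```bash
for i in 1 2; do :; done; python3 -m jog '[[[1,-0.1,0,0,0,0,0],[1,-0.2,0,0,0,0,0],[1,-0.2,0,0,0,0,0]]]'; python3 -m jog '[[[1,-0.1,0,0,0,0,0],[1,-0.2,0,0,0,0,0],[1,-0.2,0,0,0,0,0]]]'; python3 - <<'E'
from h import *
st()
cv2.imwrite('pics/side7.png',bot.read_camera('side')[100:260,240:520,::-1].repeat(2,0).repeat(2,1))
E
```

```text
time: 10.05
tool_pos: [0.524, -0.1955, 0.3173]
tcp_rot: [3.135, -0.194, 0.003]
wrist_force: [5.3, 0.1, -0.6]
width: 0.001
time: 10.42
tool_pos: [0.5232, -0.1954, 0.3175]
tcp_rot: [3.135, -0.194, 0.009]
wrist_force: [9.6, -1.4, -2.9]
width: -0.001
t 10.43 tip [ 0.5241 -0.1955  0.1445] F [ 9.6 -1.4 -2.9] q [-0.4   0.11  1.95  0.    1.07  1.29] w -0.0
```

View pics/side7.png

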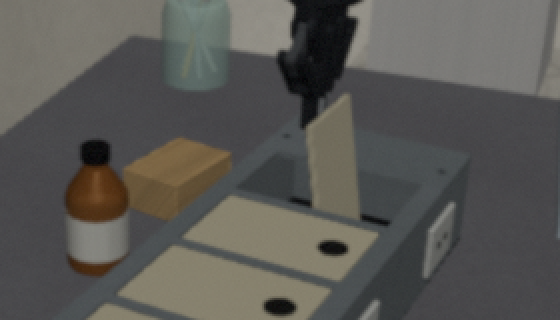

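The force rose from 1 to 5 to 10 N while motion stalled, at the tip position expected for 1.4 rad, so the cover is at its stop. I'll back straight off and look.

```bash
python3 -m jog '[[[1,0.4,0,0,0,0,0],[1,1.5,0,0,0,0,0],[1,4,0,0,0,0,0],[1,5,0,-4,0,0,0],[1,5,0,-10,0,0,0],[1,5,0,-14,0,0,0],[1,5,0,-14,0,0,0],[1,5,0,-14,0,0,0]]]'; python3 - <<'E'
from h import *
st()
S=bot.camera_model('side')
im=bot.read_camera('side')[:,:,::-1].copy();cv2.imwrite('pics/side8full.png',im)
cv2.imwrite('pics/side8.png',cv2.resize(im[100:240,280:480],None,fx=4,fy=4))
for n in ('top','wrist'): cv2.imwrite(f'pics/{n}8.png',bot.read_camera(n)[:,:,::-1])
T=bot.camera_model('top')
for k in (1.2,1.3,1.4):
    piv=PADS[4]+.041*dx; piv[2]=.092
    for c,m in (('side',S),('top',T)):
        e=piv+dx*(.078*np.cos(k)-.003*np.sin(k))+np.array([0,0,.078*np.sin(k)+.003*np.cos(k)])
        print(k,c,[proj(m,e+d*dy*.045).round(1) for d in (1,-1)])
E
```

```text
time: 11.48
tool_pos: [0.571, -0.2012, 0.4562]
tcp_rot: [-3.135, 0.193, 0.003]
wrist_force: [0.9, 0.5, -0.6]
width: -0.0
t 11.47 tip [ 0.5706 -0.2011  0.2832] F [ 0.9  0.5 -0.6] q [-0.38  0.11  1.69 -0.    1.34  1.31] w -0.0
1.2 side [array([386.4, 164. ]), array([406.5, 147. ])]
1.2 top [array([430.1, 289.3]), array([491.9, 297.3])]
1.3 side [array([390.5, 163.8]), array([410.4, 146.7])]
1.3 top [array([429.8, 294.5]), array([491.8, 302.4])]
1.4 side [array([394.7, 164. ]), array([414.4, 146.8])]
1.4 top [array([429.4, 299.9]), array([491.5, 307.8])]
```

View pics/side8.png

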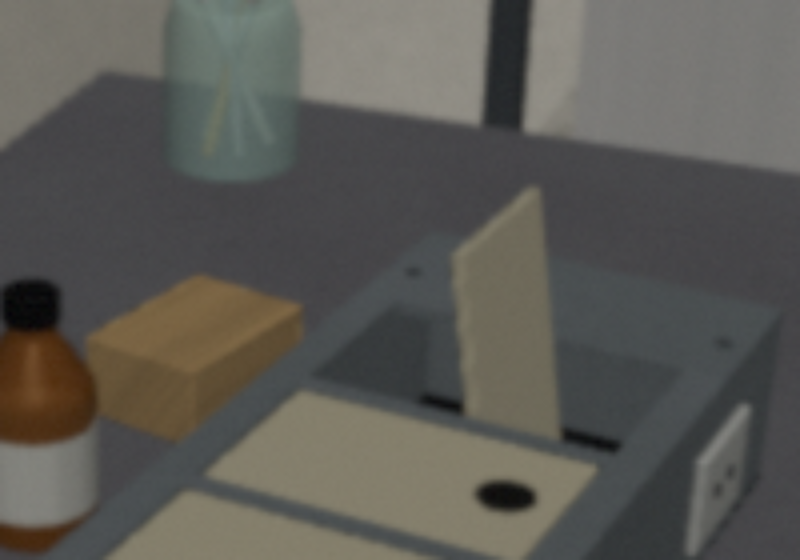

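View pics/top8.png

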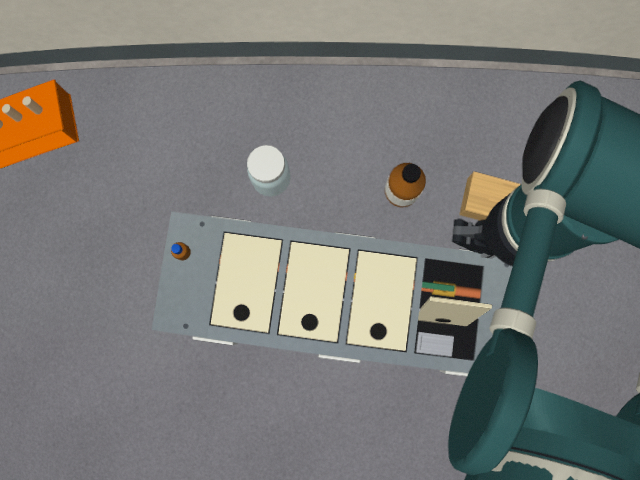

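View pics/wrist8.png

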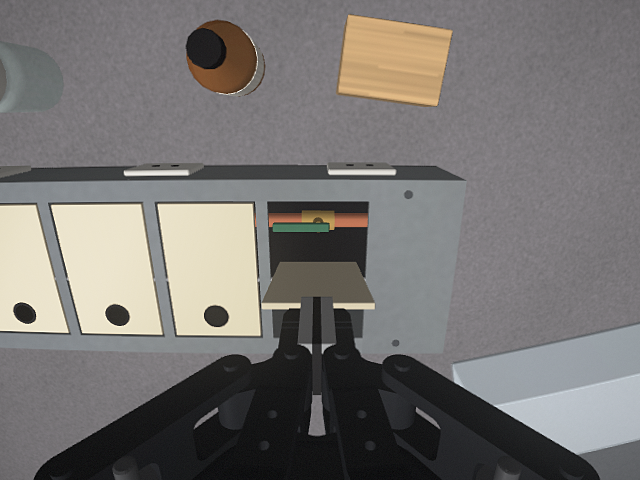

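Measured in the side view, the top-edge corners are at (394,164) and (414,147). I predicted (394.7,164) and (414.4,147) for 1.4 rad, against (390.5,164) for 1.3. The other covers are flush, the objects haven't moved and the arm is clear.

```bash
python3 -c "
from workcell import bot
print(bot.finish_job())"
```

```text
the job is handed in; nothing more can be done
None
```

Cover 4, at the -y end, was the unlatched one. It now stands open by itself at its stop, and I handed the job in at about 11.6 s.

- **Finding it:** I pressed pad 4 first and it sank at 2–4 N, so I didn't touch the other three pads. I rocked it to about 0.6 rad, where it stayed by itself.
- **Opening it:** I set the shut fingertips down behind the raised far edge and pushed towards the robot. At the stop the force rose to about 10 N, well under the 60 N limit. I then backed straight off and up.
- **Cover angle:** after the arm had backed off, the side view put the cover's upper corners within about 1 px of where I predicted them for 1.4 rad. They were 3–4 px from the positions for 1.3 rad.
- **Everything else:** covers 1–3 looked flush and the arm was clear. The vial, bottle, jar and block looked upright and unmoved. I judged this by eye from the pictures; the block was partly hidden by the arm in the last top view, but the side and wrist views showed it.

No check failed or disagreed.

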